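Set out the calibration bottles and the cell for a measurement

TASK

Get the bench ready for a measurement: centre the black holder ring on the stirrer's round steel plate and stand the blue-capped glass jar down inside it, on the plate. Line up the three buffer bottles on the dark mat, each centred in its own white circle: red cap at the end nearer the stirrer, green cap at the far end, yellow cap between them. Keep bottles and jar upright and leave the beaker, mouse and pen where they are.

Things in the scene. Friction and masses are not known exactly. Their poses are not given: they have to be found in the camera images.
- red_bottle: white plastic bottle with a red screw cap and a thin red band low on its body, standing upright; straight body 40 mm in diameter up to 68 mm, then a shoulder and a cap 31 mm in diameter, 95 mm tall in all, about 90 g. Origin: centre of its underside, z up along its axis; round, so its yaw means nothing
- yellow_bottle: white plastic bottle with a yellow screw cap and a thin yellow band low on its body, standing upright; straight body 40 mm in diameter up to 68 mm, then a shoulder and a cap 31 mm in diameter, 95 mm tall in all, about 90 g. Origin: centre of its underside, z up along its axis; round, so its yaw means nothing
- green_bottle: white plastic bottle with a green screw cap and a thin green band low on its body, standing upright; straight body 40 mm in diameter up to 68 mm, then a shoulder and a cap 31 mm in diameter, 95 mm tall in all, about 90 g. Origin: centre of its underside, z up along its axis; round, so its yaw means nothing
- cell_jar: empty clear glass jar with a blue screw cap, standing upright: straight body 45 mm in diameter up to 75 mm, cap 43 mm in diameter, 97 mm tall in all, about 160 g. Origin: centre of its underside, z up; its yaw means nothing
- holder: black plastic ring lying flat, open at top and bottom: outer diameter 66 mm, inner diameter 57 mm, 25 mm high, about 60 g. Origin: centre of its underside, z up; its yaw means nothing
- stirrer: small white magnetic stirrer, fixed to the bench, a block 120 x 120 x 42 mm with a round steel plate 104 mm in diameter on top whose upper face is 48 mm above the bench. Origin: centre of its underside, z up, the plate centred over it; its front with a black knob (sticking out 10 mm) faces -x. It stands on one side of the loose things (at +y or at -y), the mat on the other side
- mat: dark flat mat, fixed to the bench, 100 mm along its x, 250 mm along its y, 4 mm thick, with three circles outlined in white (54 mm outside diameter) in a row along its y: centres at y = -80, 0 and +80 mm, x = 0. Origin: centre of its underside, z up; turned by at most 0.3 rad, so its +y end is always the end towards world +y
- beaker: empty clear glass cup, rim 50 mm in diameter, 60 mm high, standing among the loose things; not to be moved. Origin: centre of its underside
- mouse: black wireless computer mouse, 100 x 58 x 34 mm, long side along its x; not to be moved. Origin: about the centre of its underside
- pen: white marker pen with an orange cap lying flat, 130 mm along its x, 11 mm thick; not to be moved. Origin: middle of its underside

How it is judged:
By the outcome, as a careful person would: the job done as asked, in the order asked, and still so for the second after the job is handed in, with the robot touching nothing.
It also fails if it takes over 122 s, if anything falls off the work surface, if the arm or the gripper's body presses on something with over 40 N, if the wrist force passes 120 N, or if a joint passes its speed limit or range.

ROBOT

A 7-joint arm with a two-finger parallel gripper is mounted at the origin on the work surface. World frame = base frame: x ahead of the robot, y to its left, z up, the work surface at z = 0. Lengths are in mm, angles in rad, forces in N, time in s.
With the tool pointing down it reaches from about 400 to 875 mm from the base axis. Payload 19.3 kg.
Tool frame: the origin (TCP) lies at the very end of the fingers, on their centre line; the grasp point (between the pads) lies 19 mm behind it (grip_point_offset is the z of the grasp point in the tool frame, in mm); z points along the fingers, y is the line along which they close (so a half turn about z gives the same grasp; the last joint's range is limited). The gripper opens to 85 mm and grips with 20 to 120 N. Pads are 22 mm wide; open, the fingers measure 114 mm over their backs; the gripper's body (76 mm by 85 mm) begins 54 mm behind the grasp point. The pads swing forward as they close: fully open they stand 13 mm farther back than shut.
Start: joints at [-1.209, 0.521, -0.036, 1.599, 0.021, 1.021, -0.113], TCP at [261.583, 567.617, 231.291] pointing down, gripper open.
Joint ranges: [-2.91, 2.91], [-0.3, 2.13], [-1.5, 1.42], [0.17, 2.43], [-1.26, 4.41], [0.16, 1.93], [-2.52, 2.52]. Speed limits (rad/s): [1.89, 1.89, 2.39, 2.39, 3.01, 3.01, 3.01].

INTERFACE

Orientations are given as a 3x3 rotation matrix whose columns are the frame's x, y, z axes.
In Python, from workcell import movep, movel, goto_joints, open_gripper, clamp, wait, inverse_kinematics, read_state, camera, PlanningError, finish_job, grip_point_offset gives the robot as it stands. Calls block until the motion is done:
- movep(position, orientation): joint-space move of the TCP to a pose.
- movel(position, frame=None, max_speed=150, guard=None): straight line of the TCP; frame=None keeps the orientation; max_speed is the mean speed in mm/s. With guard (N) it stops when the force on the tool has changed by that much, and returns True; else False.
- goto_joints(angles): joint-space move.
- open_gripper() and clamp(): open the fingers fully, or close them until they stop; the grip force is fixed at half the most.
- wait(seconds).
- inverse_kinematics(position, orientation): joint angles nearest the present ones, or None.
- read_state(): the state.
- camera(name): name is "side" or "top" or "wrist"; returns a dict with "image" (384x512x3 uint8, blue, green, red), "range_z" (384x512 float32, mm along the optical axis (not along the pixel's ray), 0 where there is no reading), "fx", "fy", "cx", "cy" (pixels), "cam_to_world" (4x4, takes a point from camera to world coordinates). Camera axes: x right, y up, looking along -z (the intrinsics and any distortion apply to the point x, -y, -z); pixel columns grow to the right and rows downward; lengths in mm; the calibration is good to about 2 mm. A picture is of the moment at which its call begins.
A pose or a line that the arm cannot do raises PlanningError and nothing moves.
- finish_job(): hands the job in; it is judged then, once.
The state is a dict: "time": time; "qpos": joint angles; "qvel": joint speeds; "joint_efforts": joint torques, N m; "eef_pos": TCP position; "tool_rot": TCP orientation; "ft_force": force on the tool from outside, world axes, zero at the start; "torque": the same for the moment, N m; "finger_gap": finger opening in mm; "gripper_force": force on a finger pad.
Only numpy, scipy, OpenCV 4.12 (cv2) and the standard library are available. Lean on these libraries where they do the work, as an engineer would, in place of code of your own. Each camera call takes 0.05 s, during which the arm holds its last target. There are 200 camera calls.

## Working session

There is one attempt and no reset: what is moved stays moved. The work goes in short steps, each a Python script; the robot and the scene stay as the last script left them, time stands still between calls to the robot, and variables do not carry over. Pictures are saved under pics/ and viewed, at most 14 in all, crops included, and the job is handed in when it is done.

```bash
ls; mkdir -p pics; python3 - <<'E'
from workcell import *
import cv2, numpy as np
print(grip_point_offset)
s=read_state();print(s['time'],s['eef_pos'],s['tool_rot'],s['finger_gap'])
for n in ['top','side','wrist']:
    c=camera(n);cv2.imwrite(f'pics/{n}0.png',c['image']);np.save(f'pics/{n}0.npy',c,allow_pickle=True)
    print(n,[k for k in c],c['fx'],c['fy'],c['cx'],c['cy'],np.round(c['cam_to_world'],3).tolist(),(c['range_z']>0).mean())
a=cv2.imread('pics/top0.png');b=cv2.imread('pics/side0.png')
E
```

```text
pics
-18.700000000000003
0.0 [261.44915542 567.31710127 230.73991317] [[-9.08218993e-01  4.18495030e-01 -4.13173376e-04]
 [ 4.18495229e-01  9.08218385e-01 -1.05282648e-03]
 [-6.53509957e-05 -1.12910810e-03 -9.99999360e-01]] 85.5496825111459
top ['image', 'range_z', 'fx', 'fy', 'cx', 'cy', 'cam_to_world'] 364.5917292367001 364.5917292367001 257.7755790852538 194.00786450640834 [[0.095, 0.975, -0.202, 371.645], [-0.995, 0.092, -0.024, -11.315], [-0.005, 0.203, 0.979, 858.415], [0.0, 0.0, 0.0, 1.0]] 0.9961446126302084
side ['image', 'range_z', 'fx', 'fy', 'cx', 'cy', 'cam_to_world'] 451.531910008423 451.531910008423 258.64271820546645 197.46352755669525 [[0.991, 0.094, -0.099, 436.277], [-0.136, 0.733, -0.666, -741.024], [0.01, 0.673, 0.739, 865.752], [0.0, 0.0, 0.0, 1.0]] 0.9962158203125
wrist ['image', 'range_z', 'fx', 'fy', 'cx', 'cy', 'cam_to_world'] 291.01304600892576 291.01304600892576 257.91215698129844 195.77663009251938 [[0.418, -0.866, -0.275, 190.825], [0.908, 0.398, 0.127, 599.817], [-0.001, -0.303, 0.953, 373.779], [0.0, 0.0, 0.0, 1.0]] 0.9959055582682291
```

View pics/top0.png

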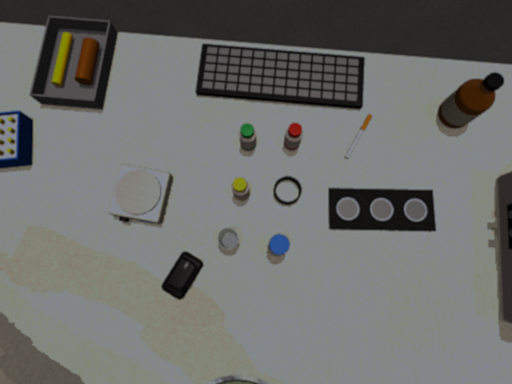

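View pics/side0.png

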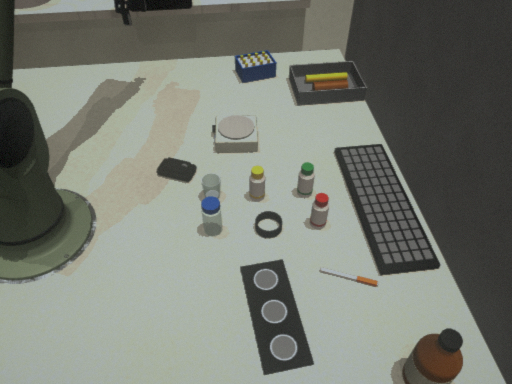

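The top view shows the stirrer at +y, with its plate at (138,193), and the mat at -y, with circles at (348,209), (381,210) and (415,210). Caps are red (294,131), green (247,132), yellow (240,186) and blue (279,245), and the ring is at (287,190). The side view shows the same things: ring (268,224), plate (236,127), circles (265,279), (274,311) and (284,347).

```bash
cat > h.py <<'E'
import cv2, numpy as np
from workcell import *
def ray(c,u,v):
    T=np.array(c['cam_to_world']);d=np.array([(u-c['cx'])/c['fx'],-(v-c['cy'])/c['fy'],-1.])
    return T[:3,3],T[:3,:3]@d
def plane(c,uv,z):
    o,d=ray(c,*uv);return o+d*(z-o[2])/d[2]
def tri(c1,p1,c2,p2):
    o1,d1=ray(c1,*p1);o2,d2=ray(c2,*p2)
    s=np.linalg.lstsq(np.c_[d1,-d2],o2-o1,rcond=None)[0]
    a,b=o1+d1*s[0],o2+d2*s[1];return (a+b)/2,np.linalg.norm(a-b)
HUE={'red':(172,8),'yellow':(22,34),'green':(45,85),'blue':(105,128)}
def cmask(img,col,smin=110,vmin=50):
    h,s,v=cv2.split(cv2.cvtColor(img,cv2.COLOR_BGR2HSV));a,b=HUE[col]
    m=((h>=a)&(h<=b)) if a<b else ((h>=a)|(h<=b))
    return (m&(s>smin)&(v>vmin)).astype(np.uint8)
def blobs(m,amin=20):
    n,l,st,ce=cv2.connectedComponentsWithStats(m)
    return sorted([(int(st[i][4]),*np.round(ce[i],1),*st[i][:4].tolist()) for i in range(1,n) if st[i][4]>=amin],reverse=True)
def box(c,x0,y0,x1,y1):
    return c['image'][y0:y1,x0:x1]
def ell(m,off=(0,0)):
    k=max(cv2.findContours(m,cv2.RETR_EXTERNAL,cv2.CHAIN_APPROX_NONE)[0],key=cv2.contourArea)
    (x,y),ax,_=cv2.fitEllipse(cv2.convexHull(k));return (x+off[0],y+off[1]),ax
E
python3 - <<'E'
from h import *
t=np.load('pics/top0.npy',allow_pickle=True).item();s=np.load('pics/side0.npy',allow_pickle=True).item()
roi={'top':(190,100,320,270),'side':(190,150,340,245)}
P={}
for col in HUE:
    p=[]
    for n,c in (('top',t),('side',s)):
        x0,y0,x1,y1=roi[n];b=blobs(cmask(c['image'][y0:y1,x0:x1],col),12)
        p.append((b[0][1]+x0,b[0][2]+y0));print(col,n,b[:2])
    print(col,p,tri(t,p[0],s,p[1]))
def gray(c,b): return cv2.cvtColor(c['image'][b[1]:b[3],b[0]:b[2]],cv2.COLOR_BGR2GRAY)
bt,bs=(268,172,308,208),(250,205,290,242)
e=[ell((gray(c,b)<70).astype(np.uint8),b) for c,b in((t,bt),(s,bs))];print('ring',e,tri(t,e[0][0],s,e[1][0]))
mt,ms=(322,180,442,238),(235,255,315,375)
cs=[]
for c,b in((t,mt),(s,ms)):
    g=gray(c,b);cs_=[]
    for k in cv2.findContours(((g<70)).astype(np.uint8),cv2.RETR_CCOMP,cv2.CHAIN_APPROX_NONE)[0]:
        if 200<cv2.contourArea(k)<1500:
            (x,y),ax,_=cv2.fitEllipse(k);cs_.append((x+b[0],y+b[1],ax))
    cs.append(sorted(cs_,key=lambda q:q[0]));
for a,b in zip(*cs): print('circ',a,b,tri(t,a[:2],s,b[:2]))
# plate: depth-based and colour view
for n,c,b in(('top',t,(105,155,180,228)),('side',s,(205,105,265,160))):
    cv2.imwrite(f'pics/st_{n}.png',cv2.resize(c['image'][b[1]:b[3],b[0]:b[2]],None,fx=5,fy=5,interpolation=0))
a=cv2.imread('pics/st_top.png');b=cv2.imread('pics/st_side.png');H=max(a.shape[0],b.shape[0])
f=lambda i:cv2.copyMakeBorder(i,0,H-i.shape[0],0,0,0)
cv2.imwrite('pics/st.png',cv2.hconcat([f(a),f(b)]))
E
```

```text
red top [(149, np.float64(104.7), np.float64(29.6), 98, 23, 14, 15)]
red side [(117, np.float64(131.6), np.float64(48.4), 126, 43, 12, 13)]
red [(np.float64(294.7), np.float64(129.6)), (np.float64(321.6), np.float64(198.4))] (array([685.57331003, -60.92846385,  86.96845867]), np.float64(0.20283695963328052))
yellow top [(156, np.float64(49.4), np.float64(84.3), 43, 78, 14, 14)]
yellow side [(118, np.float64(67.1), np.float64(21.5), 62, 16, 11, 13)]
yellow [(np.float64(239.4), np.float64(184.3)), (np.float64(257.1), np.float64(171.5))] (array([548.91726906,  49.45929584,  84.45569056]), np.float64(0.35877899094361754))
green top [(127, np.float64(56.6), np.float64(29.9), 51, 24, 12, 13)]
green side [(62, np.float64(117.4), np.float64(16.5), 113, 13, 10, 8)]
green [(np.float64(246.6), np.float64(129.9)), (np.float64(307.4), np.float64(166.5))] (array([674.12656018,  46.26110877,  89.21979708]), np.float64(0.5949637210480783))
blue top [(316, np.float64(88.7), np.float64(144.2), 79, 134, 20, 21)]
blue side [(191, np.float64(20.1), np.float64(53.1), 12, 47, 17, 13)]
blue [(np.float64(278
[... 476 characters left out ...]
.08055877685547)) (265.4679431915283, 278.9142074584961, (23.575855255126953, 27.01132583618164)) (array([ 534.02452948, -206.41499795,    0.74604301]), np.float64(0.825328916598049))
circ (381.37559509277344, 208.98967170715332, (23.664371490478516, 25.35951805114746)) (273.88941192626953, 311.03288650512695, (25.740047454833984, 28.110370635986328)) (array([ 539.9069043 , -286.60710304,    0.68854011]), np.float64(0.3476176921954814))
circ (415.20233154296875, 209.57250785827637, (23.565265655517578, 25.597400665283203)) (283.2365837097168, 346.96361541748047, (28.11063575744629, 29.9886474609375)) (array([ 5.46031997e+02, -3.66698093e+02,  3.61865489e-01]), np.float64(0.5630386753574378))
```

View pics/st.png

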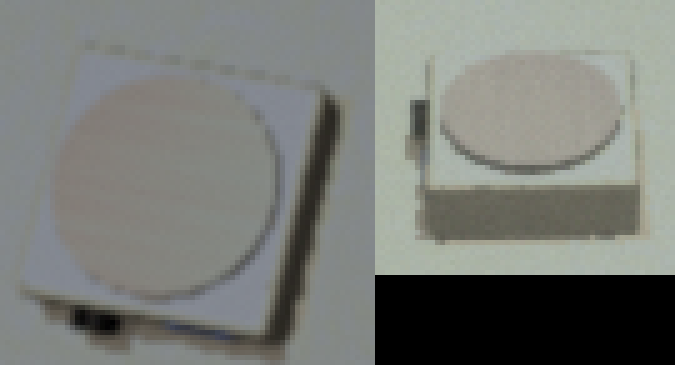

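The crops show the plate as an ellipse centred at about (138,192.2) in the top image and (236,126.9) in the side image. Next I triangulate it, check IK, and hover over the ring with the wrist camera.

```bash
cat >> h.py <<'E'
def R(yaw):
    c,s=np.cos(yaw),np.sin(yaw);return np.array([[-s,c,0],[c,s,0],[0,0,-1.]])
def best(p,yaw):
    "of the two equal grasps take the one with the smaller joint motion"
    q0=np.array(read_state()['qpos']);o=[]
    for y in(yaw,yaw+np.pi):
        q=inverse_kinematics(p,R(y))
        if q is not None:o.append((np.abs(np.array(q)-q0).max(),y))
    return min(o)[1]
E
python3 - <<'E'
from h import *
t=np.load('pics/top0.npy',allow_pickle=True).item();s=np.load('pics/side0.npy',allow_pickle=True).item()
pl=tri(t,(138,192.2),s,(236,126.9));print('plate',pl)
pts={'ring':(562,-59),'plate':pl[0][:2],'jar':(427,-46),'red':(685,-61),'green':(674,46),'yel':(549,50),'cN':(534,-206),'cF':(546,-367)}
for n,p in pts.items():
    r=[]
    for y in np.arange(-180,180,30):
        ok=[inverse_kinematics([*p,z],R(np.radians(y))) is not None for z in(5,200)]
        r.append(int(y) if all(ok) else None)
    print(n,np.hypot(*p),[x for x in r if x is not None])
yaw=best([562,-59,150],np.pi/2)
movep([562,-59,150],R(yaw));print(yaw,read_state()['time'],read_state()['qpos'],read_state()['ft_force'])
c=camera('wrist');np.save('pics/w1.npy',c,allow_pickle=True);cv2.imwrite('pics/w1.png',c['image'])
E
```

```text
plate (array([518.99176966, 282.90579213,  40.69923762]), np.float64(0.5768611708305944))
ring 565.0884886458049 [-180, -150, -120, -90, -60, -30, 0, 30, 60, 90, 120, 150]
plate 591.090639577208 [-180, -150, -120, -90, -60, -30, 0, 30, 60, 90, 120, 150]
jar 429.4706043491219 [-180, -150, -120, -90, -60, -30, 0, 30, 60, 90, 120, 150]
red 687.7106949873616 [-180, -150, -120, -90, -60, -30, 0, 30, 60, 90, 120, 150]
green 675.5679092437709 [-180, -150, -120, -90, -60, -30, 0, 30, 60, 90, 120, 150]
yel 551.2721650872643 [-180, -150, -120, -90, -60, -30, 0, 30, 60, 90, 120, 150]
cN 572.3565322419234 [-180, -150, -120, -90, -60, -30, 0, 30, 60, 90, 120, 150]
cF 657.8791682368427 [-180, -150, -120, -90, -60, -30, 0, 30, 60, 90, 120, 150]
4.71238898038469 2.6333 [-0.45904353  0.63231965  0.6696882   1.85971944 -0.52012647  0.83147222
 -1.0911342 ] [-0.43900777  0.17430225 -0.69419125]
```

View pics/w1.png

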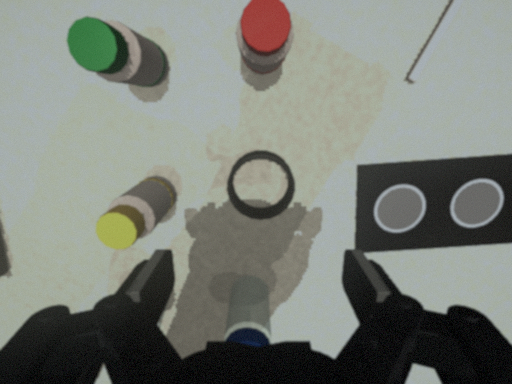

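The wrist view shows the ring at (261,184), red cap at (265,25), green at (93,44), yellow at (118,228) and mat circles at (400,208) and (477,202). Next I refine the ring position and grasp it.

```bash
cat >> h.py <<'E'
def ringfit(c,b,th=55):
    g=cv2.cvtColor(c['image'][b[1]:b[3],b[0]:b[2]],cv2.COLOR_BGR2GRAY)
    return ell((g<th).astype(np.uint8),b)
E
python3 - <<'E'
from h import *
w=np.load('pics/w1.npy',allow_pickle=True).item();t=np.load('pics/top0.npy',allow_pickle=True).item()
e=ringfit(w,(215,140,310,230));print(e,plane(w,e[0],14),tri(w,e[0],t,(286.9,190.3)))
p=plane(w,e[0],14);dia=e[1][0]/w['fx']*w['range_z'][int(e[0][1]),int(e[0][0])];print('dia',dia)
for u,v in((400,208),(477,202)):print('circ',plane(w,(u,v),4))
E
```

```text
((260.2383117675781, 186.7636260986328), (62.962154388427734, 63.81085968017578)) [560.0036862  -60.34706393  14.        ] (array([560.74002579, -59.4098826 ,  16.2214224 ]), np.float64(1.8497698154662223))
dia 65.9582
circ [ 534.17293485 -208.20475155    4.        ]
circ [ 541.0972167  -287.91073672    4.        ]
```

```bash
python3 - <<'E'
from h import *
movel([560.2,-60,40],max_speed=250)
g=movel([560.2,-60,2.5],max_speed=60,guard=6);print('guard',g,read_state()['eef_pos'])
clamp();s=read_state();print(s['finger_gap'],s['gripper_force'],s['eef_pos'],s['ft_force'])
movel([560.2,-60,150],max_speed=200);s=read_state();print(s['finger_gap'],s['time'])
p=[519,283,170];y=best(p,0.0);movep(p,R(y));print(y,read_state()['time'])
c=camera('wrist');np.save('pics/w2.npy',c,allow_pickle=True);cv2.imwrite('pics/w2.png',c['image'])
print(read_state()['finger_gap'])
E
```

```text
guard False [560.26181789 -60.12817988   2.58099326]
63.529334179759545 66.04027414927259 [560.50407172 -59.97778742   3.31697847] [-3.32465176  1.2724265  13.37834185]
63.15769426402912 5.2917
0.0 6.5917
63.00624822992611
```

View pics/w2.png

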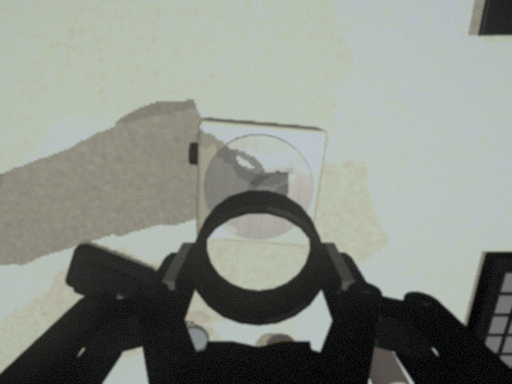

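The ring is held between the fingers at (259,258). The plate ellipse spans x 204 to 313 from y 133, partly hidden by the ring.

```bash
python3 - <<'E'
from h import *
c=np.load('pics/w2.npy',allow_pickle=True).item()
T=c['cam_to_world'];v,u=np.mgrid[0:384,0:512];z=c['range_z']
P=np.stack([(u-c['cx'])/c['fx']*z,-(v-c['cy'])/c['fy']*z,-z],-1)@T[:3,:3].T+T[:3,3]
sub=P[140:190,215:300];print('plate z',np.median(sub[...,2]),'block z',np.median(P[125:130,215:300,2]),'bench',np.median(P[90:100,230:300,2]))
m=(np.abs(P[...,2]-np.median(sub[...,2]))<3)&(v>120)&(v<200)&(u>195)&(u<325)
q=P[m];print('plate mask y max/min x',q[:,0].min(),q[:,0].max(),q[:,1].max())
# edge pixels: first gradient along rows/cols of the grey picture, rays to z=48, circle fit
g=cv2.GaussianBlur(cv2.cvtColor(c['image'],cv2.COLOR_BGR2GRAY),(3,3),0)
E=cv2.Canny(g,15,40);pts=[]
c0=np.array([258.5,187])
for a in np.radians(np.arange(-200,21,4)):
    for r in np.arange(58,49,-.5):
        x,y=c0+r*np.array([np.cos(a),np.sin(a)])
        if y<225 and E[int(round(y)),int(round(x))]: pts.append(plane(c,(round(x),round(y)),48.)[:2]);break
pts=np.array(pts);k=np.ones(len(pts),bool)
for _ in range(4):
    A=np.c_[2*pts[k],np.ones(k.sum())];s=np.linalg.lstsq(A,(pts[k]**2).sum(1),rcond=None)[0]
    r=np.sqrt(s[2]+s[0]**2+s[1]**2);res=np.hypot(*(pts-s[:2]).T)-r;k=abs(res)<1.5
print('circle',s[:2],r,k.sum(),len(k))
e=ringfit(c,(150,185,370,330),40);print(e)
# ring held: inner hole
h=(g[185:330,195:325]>60).astype(np.uint8)
# ring inner lower/upper edge
for cc in cv2.findContours(255-(g>55).astype(np.uint8)*255,cv2.RETR_CCOMP,cv2.CHAIN_APPROX_NONE)[0]:
    if 3000<cv2.contourArea(cc)<12000:
        f=cv2.fitEllipse(cc);print('hole',f, cv2.contourArea(cc))
        s_=c['fx']*57/f[1][1];print('depth by size',s_,'world',np.r_[T[:3,3]+T[:3,:3]@(s_*np.array([(f[0][0]-c['cx'])/c['fx'],-(f[0][1]-c['cy'])/c['fy'],-1]))])
print(read_state()['eef_pos'])
E
```

```text
plate z 48.196552098225766 block z 41.33033413031177 bench 0.3456706943491952
plate mask y max/min x 467.3454782940228 570.7221695984817 332.4824687765113
circle [519.45091772 281.4830497 ] 52.240252826165715 54 56
((258.1216735839844, 302.19258880615234), (107.79521942138672, 251.91635131835938))
hole ((258.3063659667969, 319.4660339355469), (67.73513793945312, 157.0285186767578), 90.37220764160156) 4990.5
depth by size 105.63522958943867 world [519.71808287 284.27768679 225.69271069]
hole ((259.19757080078125, 249.4637451171875), (82.5498046875, 108.65813446044922), 82.9150619506836) 7029.0
depth by size 152.65993388232326 world [520.15264984 285.88883331 175.80404746]
[519.61512499 281.36344728 169.75952608]
```

```bash
python3 - <<'E'
from h import *
movel([519.4,281.5,62],max_speed=200)
g=movel([519.4,281.5,49.5],max_speed=30,guard=6);s=read_state();print(g,s['eef_pos'],s['ft_force'])
open_gripper()
movel([519.4,281.5,170],max_speed=250)
p=[519.4,240,170];movel(p,max_speed=200);c=camera('wrist');np.save('pics/w3.npy',c,allow_pickle=True);cv2.imwrite('pics/w3.png',c['image'])
print(read_state()['time'])
E
```

```text
True [519.68866889 281.83152414  51.36398666] [-1.09999901 -0.93508379 11.04069737]
9.1333
```

View pics/w3.png

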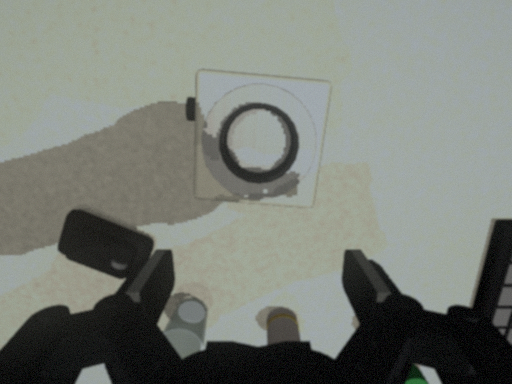

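The ring sits at (258,143) within the plate outline, which is centred near (260,140). Next I measure the offset.

```bash
cat >> h.py <<'E'
def circ(pts,tol=1.5):
    pts=np.array(pts);k=np.ones(len(pts),bool)
    for _ in range(5):
        s=np.linalg.lstsq(np.c_[2*pts[k],np.ones(k.sum())],(pts[k]**2).sum(1),rcond=None)[0]
        r=np.sqrt(s[2]+s[0]**2+s[1]**2);k=abs(np.hypot(*(pts-s[:2]).T)-r)<tol
    return s[:2],r,k.sum(),len(k)
def radial(c,c0,r1,r0,z,lo=15,hi=40):
    E=cv2.Canny(cv2.GaussianBlur(cv2.cvtColor(c['image'],cv2.COLOR_BGR2GRAY),(3,3),0),lo,hi);pts=[]
    for a in np.radians(np.arange(0,360,4)):
        for r in np.arange(r1,r0,-.5):
            x,y=np.array(c0)+r*np.array([np.cos(a),np.sin(a)])
            if E[int(round(y)),int(round(x))]: pts.append(plane(c,(round(x),round(y)),z)[:2]);break
    return pts
E
python3 - <<'E'
from h import *
c=np.load('pics/w3.npy',allow_pickle=True).item()
g=cv2.cvtColor(c['image'],cv2.COLOR_BGR2GRAY)[95:195,205:315]
cn,hi=cv2.findContours((g<60).astype(np.uint8),cv2.RETR_CCOMP,cv2.CHAIN_APPROX_NONE)
for k in cn:
    if cv2.contourArea(k)>1500:
        q=k[:,0]+[205,95]
        for z in(73,60.5,48): print(cv2.contourArea(k),z,circ([plane(c,x,z)[:2] for x in q]))
print('plate',circ(radial(c,(260,140),64,51,48)))
E
```

```text
plate (array([522.34710757, 280.16326957]), np.float64(54.77113340356835), np.int64(48), 84)
```

```bash
python3 - <<'E'
from h import *
c=np.load('pics/w3.npy',allow_pickle=True).item()
g=cv2.cvtColor(c['image'],cv2.COLOR_BGR2GRAY)[95:195,205:315]
print(g[48,::4].tolist())
m=cv2.morphologyEx((g<70).astype(np.uint8),cv2.MORPH_CLOSE,np.ones((3,3)))
for k in cv2.findContours(m,cv2.RETR_CCOMP,cv2.CHAIN_APPROX_NONE)[0]:
    if len(k)>60:
        q=k[:,0]+[205,95]
        for z in(73,48): print(cv2.contourArea(k),z,circ([plane(c,x,z)[:2] for x in q]))
print('plate',circ(radial(c,(259,140),60,51,48),1))
E
```

```text
[99, 96, 97, 97, 45, 47, 137, 153, 157, 158, 160, 160, 160, 165, 164, 165, 166, 163, 162, 163, 135, 93, 50, 67, 167, 166, 165, 167]
4732.0 73 (array([518.8601563 , 283.93324491]), np.float64(31.565001397927038), np.int64(222), 222)
4732.0 48 (array([518.78035573, 280.52213208]), np.float64(34.865618788181514), np.int64(222), 222)
3342.5 73 (array([519.21772967, 287.10277335]), np.float64(26.382807296158347), np.int64(187), 187)
3342.5 48 (array([519.17531902, 284.02308457]), np.float64(29.141544780998444), np.int64(187), 187)
plate (array([519.52683835, 281.02709366]), np.float64(52.30361103515333), np.int64(61), 74)
```

The ring is about 2.5 mm off in y (283.6 against the plate's 281.2). I re-grip it with the fingers closing along y at the plate centre, then look at the ring and the jar.

```bash
python3 - <<'E'
from h import *
p=[519.4,281.2,120];y=best(p,np.pi/2);movep(p,R(y))
movel([519.4,281.2,52],max_speed=150,guard=8);clamp();s=read_state();print(s['finger_gap'],s['eef_pos'],s['ft_force'])
# nudge to the wanted centre while held, then let go
open_gripper();movel([519.4,281.2,170],max_speed=250)
c=camera('wrist');np.save('pics/w4.npy',c,allow_pickle=True);cv2.imwrite('pics/w4.png',c['image'])
p=[440,-46,190];y=best(p,np.pi/2);movep(p,R(y));print(y,read_state()['time'])
c=camera('wrist');np.save('pics/w5.npy',c,allow_pickle=True);cv2.imwrite('pics/w5.png',c['image'])
cv2.imwrite('pics/w45.png',cv2.vconcat([cv2.imread('pics/w4.png')[60:330],c['image'][:300]]))
E
```

```text
64.29148230141018 [520.02914348 281.52512074  53.91209528] [-5.05700689 -2.61053964 18.36031847]
1.5707963267948966 13.5583
```

View pics/w45.png

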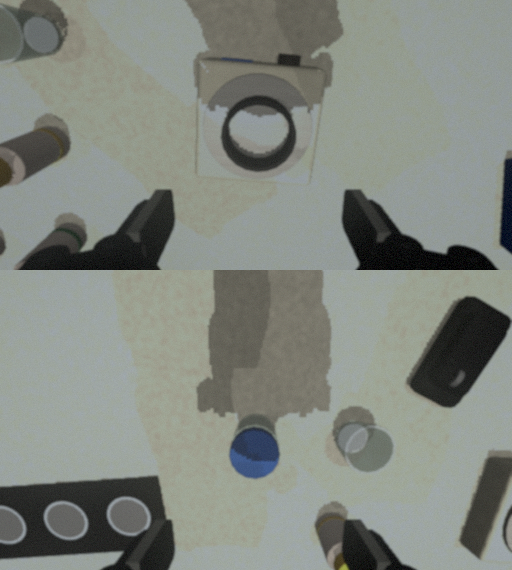

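The upper picture shows the ring at (259,193) in the full w4 frame, inside the plate. The lower picture shows the blue cap at (254,182) in w5, with the beaker clear to its right.

```bash
python3 - <<'E'
from h import *
c=np.load('pics/w4.npy',allow_pickle=True).item()
print('cam',c['cam_to_world'][:3,3])
g=cv2.cvtColor(c['image'],cv2.COLOR_BGR2GRAY)[140:245,205:315]
m=cv2.morphologyEx((g<70).astype(np.uint8),cv2.MORPH_CLOSE,np.ones((3,3)))
for k in cv2.findContours(m,cv2.RETR_CCOMP,cv2.CHAIN_APPROX_NONE)[0]:
    if len(k)>60:
        q=k[:,0]+[205,140]
        for z in(73,48): print(cv2.contourArea(k),z,circ([plane(c,x,z)[:2] for x in q]))
print('plate',circ(radial(c,(259,185),62,50,48),1))
w=np.load('pics/w5.npy',allow_pickle=True).item();t=np.load('pics/top0.npy',allow_pickle=True).item()
m=cmask(w['image'],'blue',90,30);m[300:]=0;e=ell(m);print(e,plane(w,e[0],97))
et=ell(cmask(t['image'][230:260,265:295],'blue'),(265,230));print(et,tri(w,e[0],t,et[0]))
T=w['cam_to_world'];z=w['range_z'][int(e[0][1]),int(e[0][0])];print('cap top z by range',(T@[(e[0][0]-w['cx'])/w['fx']*z,-(e[0][1]-w['cy'])/w['fy']*z,-z,1])[2],'dia',e[1][0]*z/w['fx'],e[1][1]*z/w['fx'])
E
```

```text
cam [441.43539241 280.78463095 313.20515476]
4229.0 73 (array([516.47969268, 281.58485926]), np.float64(32.920943997764404), np.int64(165), 210)
4229.0 48 (array([524.28662145, 281.64313358]), np.float64(36.4142238218844), np.int64(156), 210)
2524.5 73 (array([513.64414725, 281.02475615]), np.float64(24.389512083103327), np.int64(121), 161)
2524.5 48 (array([520.34032119, 281.38452712]), np.float64(27.555345503820266), np.int64(100), 161)
plate (array([519.25146226, 282.78334103]), np.float64(54.125203624072604), np.int64(29), 86)
((254.1322784423828, 183.24143981933594), (47.673072814941406, 48.196048736572266)) [426.65317234 -48.25129186  97.        ]
((278.84776878356934, 244.11081218719482), (19.66986656188965, 20.24241065979004)) (array([427.75554282, -47.44246749,  92.33236099]), np.float64(1.754109391939135))
cap top z by range 97.7895628114392 dia 39.860332 40.2976
```

```bash
python3 - <<'E'
from h import *
x,y=426.9,-47.9
movel([x,y,140],max_speed=250);movel([x,y,38],max_speed=120,guard=8)
clamp();s=read_state();print(s['finger_gap'],s['gripper_force'],s['eef_pos'])
z0=s['eef_pos'][2]
movel([x,y,200],max_speed=200);print(read_state()['finger_gap'])
p=[519.3,281.3,200];a=best(p,np.pi/2);movep(p,R(a))
movel([519.3,281.3,105],max_speed=150)
c=camera('side');cv2.imwrite('pics/s1.png',cv2.resize(c['image'][70:190,170:310],None,fx=4,fy=4))
print(z0,read_state()['eef_pos'],read_state()['time'])
E
```

```text
44.052072872058105 58.02684592315927 [427.17771419 -47.95473993  38.58406511]
44.00603579932075
38.584065106774936 [519.90926012 281.45338264 106.10785392] 18.5167
```

View pics/s1.png

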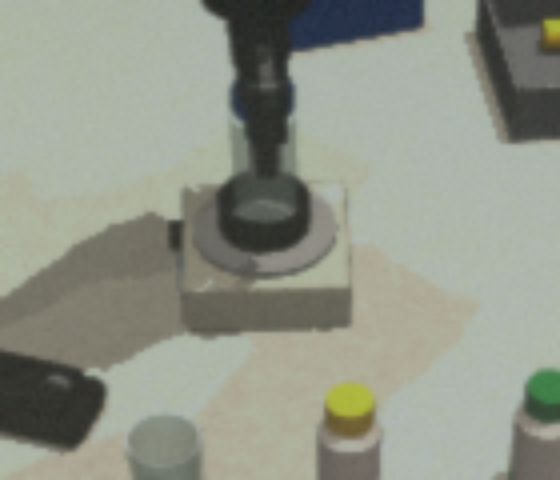

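The jar hangs upright over the ring; both are at about x=264 in the crop. Lower it, release, and go on to the red bottle.

```bash
python3 - <<'E'
from h import *
g=movel([519.2,281.3,84.5],max_speed=40,guard=6);s=read_state();print(g,s['eef_pos'],s['ft_force'])
open_gripper();movel([519.2,281.3,200],max_speed=250)
p=[655,-61,190];a=best(p,0.);movep(p,R(a));print(a,read_state()['time'])
c=camera('wrist');np.save('pics/w6.npy',c,allow_pickle=True);cv2.imwrite('pics/w6.png',c['image'])
d=camera('side');np.save('pics/s2.npy',d,allow_pickle=True)
for n in('red','green','yellow'):
    m=cmask(c['image'],n);b=blobs(m,200)
    for k in b:
        m1=np.zeros_like(m);m1[k[4]:k[4]+k[6],k[3]:k[3]+k[5]]=m[k[4]:k[4]+k[6],k[3]:k[3]+k[5]]
        e=ell(m1);z=c['range_z'][int(e[0][1]),int(e[0][0])];print(n,k,e,plane(c,e[0],95),'dia',e[1][0]*z/c['fx'])
a=cv2.resize(d['image'][70:190,170:310],None,fx=3,fy=3);a=cv2.copyMakeBorder(a,0,24,0,0,0)
cv2.imwrite('pics/m6.png',cv2.hconcat([c['image'][:,100:480],a]))
E
```

```text
True [519.12045735 281.29768074  86.35585483] [ 0.6416872 -0.3025804  4.8374275]
0.0 21.4583
red (839, np.float64(293.2), np.float64(200.5), 277, 184, 34, 33) ((293.2545166015625, 200.43093872070312), (31.938676834106445, 33.30729293823242)) [685.04914771 -61.38256104  95.        ] dia 27.439728
yellow (1532, np.float64(120.4), np.float64(62.0), 98, 40, 47, 44) ((120.65499114990234, 62.125022888183594), (39.464115142822266, 49.72366714477539)) [551.4653925   47.27049832  95.        ] dia 29.452608
```

View pics/m6.png

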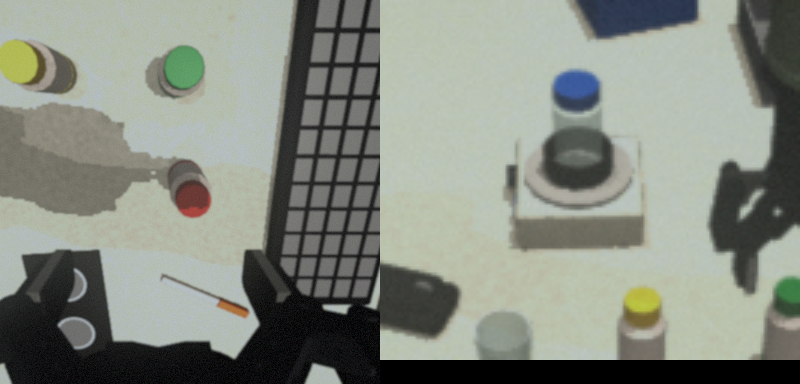

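The jar stands inside the ring on the plate. The red cap is at (293,200) in the wrist frame. I fit the mat circles from the stored w1 and w5 views, then pick red.

```bash
python3 - <<'E'
from h import *
for f,roi in(('w1',(350,160,511,250)),('w5',(0,200,170,300))):
    c=np.load(f'pics/{f}.npy',allow_pickle=True).item();x0,y0,x1,y1=roi
    g=cv2.cvtColor(c['image'][y0:y1,x0:x1],cv2.COLOR_BGR2GRAY)
    m=(g>60).astype(np.uint8)
    for k in cv2.findContours(m,cv2.RETR_CCOMP,cv2.CHAIN_APPROX_NONE)[0]:
        if 800<cv2.contourArea(k)<3500:
            q=k[:,0]+[x0,y0];print(f,cv2.contourArea(k),circ([plane(c,p,4)[:2] for p in q]))
x,y=685,-61.2
p=[x,y,150];a=best(p,np.pi/2);movep(p,R(a))
movel([x,y,29],max_speed=120,guard=8);clamp();s=read_state();print(s['finger_gap'],s['eef_pos'],s['time'])
movel([x,y,150],max_speed=200);print(read_state()['finger_gap'])
E
```

```text
w1 2079.5 (array([ 533.48404924, -207.55796472]), np.float64(28.064723861246456), np.int64(147), 147)
w1 2102.0 (array([ 539.47277696, -287.49419471]), np.float64(27.959615789954626), np.int64(148), 148)
w5 1670.5 (array([ 586.01816729, -307.08462731]), np.float64(53.17099064511761), np.int64(10), 261)
w5 813.5 (array([ 546.84118582, -362.24352102]), np.float64(23.873636891937668), np.int64(36), 103)
w5 1397.5 (array([ 539.82092883, -286.96651872]), np.float64(28.06388608600813), np.int64(121), 121)
w5 1407.5 (array([ 533.75047785, -207.17783668]), np.float64(28.054023020101095), np.int64(116), 121)
w5 2240.0 (array([ 546.55263285, -250.02371502]), np.float64(92.64843289369476), np.int64(30), 438)
39.19074257543051 [685.25899601 -61.20974197  29.53780062] 24.45
38.944922307652156
```

```bash
cat >> h.py <<'E'
C={'red':(533.6,-207.4),'yellow':(539.6,-287.2),'green':(545.6,-367.0)}
def place(n,z0,dx=0,dy=0):
    x,y=C[n];x+=dx;y+=dy;p=[x,y,150];movep(p,R(best(p,0.075)));movel([x,y,z0+10],max_speed=150)
    g=movel([x,y,z0+1],max_speed=40,guard=5);s=read_state();print('placed',g,s['eef_pos'],s['ft_force'])
    open_gripper();movel([x,y,160],max_speed=250);print(read_state()['time'])
def look(f):
    c=camera('wrist');np.save(f'pics/{f}.npy',c,allow_pickle=True);cv2.imwrite(f'pics/{f}.png',c['image']);return c
def caps(c,n):
    m=cmask(c['image'],n);r=[]
    for k in blobs(m,200):
        m1=np.zeros_like(m);s=np.s_[k[4]:k[4]+k[6],k[3]:k[3]+k[5]];m1[s]=m[s]
        e=ell(m1);z=c['range_z'][int(e[0][1]),int(e[0][0])]
        T=c['cam_to_world'];zz=(T@[(e[0][0]-c['cx'])/c['fx']*z,-(e[0][1]-c['cy'])/c['fy']*z,-z,1])[2]
        r.append((e,plane(c,e[0],95),zz))
    return r
E
python3 - <<'E'
from h import *
place('red',33.5)
s=read_state()['tool_rot'][:,0];x,y=C['red'];movel([x-35*s[0],y-35*s[1],190],max_speed=250)
print(caps(look('w7'),'red'))
p=[645,46,190];movep(p,R(best(p,0.)));c=look('w8')
print(caps(c,'green'),caps(c,'yellow'),read_state()['time'])
E
```

```text
placed False [ 533.5627001  -207.36952808   34.4559342 ] [ 0.63195071 -0.01721125 -1.02308172]
28.525
[(((258.4114074707031, 156.5206756591797), (37.28549575805664, 39.06346130371094)), array([ 532.92187518, -207.48909274,   95.        ]), np.float64(99.25666705438002))]
[] [(((148.82864379882812, 192.84739685058594), (34.58979415893555, 39.0831184387207)), array([551.20948038,  49.93928566,  95.        ]), np.float64(94.59982423634432))] 30.875
```

View pics/w7.png

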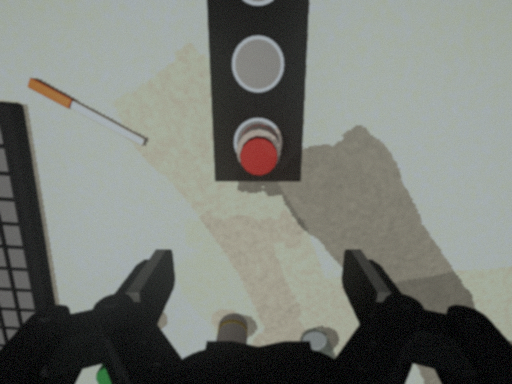

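The red bottle stands in its circle, with the cap at (258,157) matching the target to under 1 mm. Next comes green, with a looser mask.

```bash
python3 - <<'E'
from h import *
c=np.load('pics/w8.npy',allow_pickle=True).item()
m=cmask(c['image'],'green',60,40);b=blobs(m,150);print(b[:3])
k=b[0];m1=np.zeros_like(m);s=np.s_[k[4]:k[4]+k[6],k[3]:k[3]+k[5]];m1[s]=m[s];e=ell(m1);q=plane(c,e[0],95);print(e,q)
t=np.load('pics/top0.npy',allow_pickle=True).item()
et=ell(cmask(t['image'][100:160,230:265],'green',60,40),(230,100));print(et,tri(c,e[0],t,et[0]))
x,y=q[:2]
assert np.hypot(x-674,y-46)<8
p=[x,y,150];movep(p,R(best(p,np.pi/2)))
movel([x,y,29],max_speed=120,guard=8);clamp();s=read_state();print(s['finger_gap'],s['eef_pos'],s['time'])
movel([x,y,150],max_speed=200);print(read_state()['finger_gap'])
place('green',33.5)
p=[522,49,190];movep(p,R(best(p,0.)));c=look('w9');print(caps(c,'yellow'),read_state()['time'])
E
```

```text
[(894, np.float64(291.5), np.float64(197.7), 275, 179, 35, 36)]
((291.4109802246094, 197.19696044921875), (33.11177062988281, 35.252479553222656)) [673.24892799  45.92636591  95.        ]
((246.6164321899414, 129.74951553344727), (13.27794361114502, 13.579401969909668)) (array([673.0462122 ,  45.66463973,  93.21437698]), np.float64(1.0025760507398347))
38.56993695325697 [673.52408716  45.96344456  29.53809619] 33.7583
38.93129224777271
placed False [ 545.56233284 -366.93235626   34.43321268] [ 0.12651616 -0.34047052 -0.99103539]
38.5167
[(((227.51492309570312, 195.1911163330078), (33.016841888427734, 34.14028549194336)), array([548.00641829,  45.50403999,  95.        ]), np.float64(95.76944620708602))] 40.1083
```

View pics/w9.png

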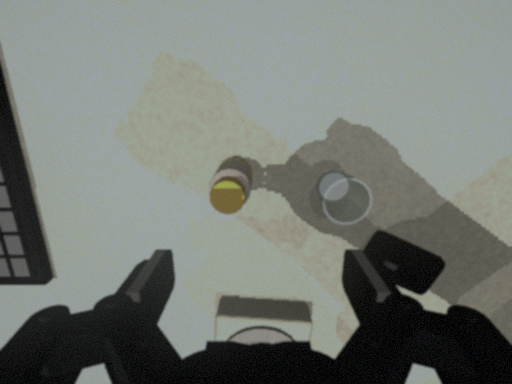

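The yellow cap is at (228,196), half in shadow. The x estimates agree near 549, and the grasp closes along y, so that direction centres itself.

```bash
python3 - <<'E'
from h import *
x,y=548.8,47.2
p=[x,y,150];movep(p,R(best(p,np.pi/2)))
movel([x,y,29],max_speed=120,guard=8);clamp();s=read_state();print(s['finger_gap'],s['eef_pos'],s['time'])
movel([x,y,150],max_speed=200);print(read_state()['finger_gap'])
place('yellow',33.5)
x,y=C['yellow'];p=[x-90,y,220];movep(p,R(best(p,np.pi/2)));c=look('w10')
for n in('red','yellow'):print(n,caps(c,n))
p=[430,0,330];movep(p,R(best(p,np.pi/2)));print(read_state()['time'])
t=camera('top');s=camera('side');np.save('pics/t3.npy',t,allow_pickle=True)
cv2.imwrite('pics/end.png',cv2.vconcat([t['image'][100:290],s['image'][90:]]))
E
```

```text
38.732992151188036 [548.98555613  47.29689805  29.49538013] 42.9917
39.31898465815559
placed False [ 539.54501245 -287.17656878   34.45793575] [ 0.11705756 -0.212416   -0.98221888]
47.425
red [(((166.49026489257812, 95.47119903564453), (35.108917236328125, 40.106163024902344)), array([ 533.29057028, -207.75810909,   95.        ]), np.float64(98.3876531727571))]
yellow [(((258.0169982910156, 87.83136749267578), (34.32955551147461, 36.896785736083984)), array([ 539.40495425, -287.33307685,   95.        ]), np.float64(99.64401877144417))]
50.1333
```

View pics/w10.png

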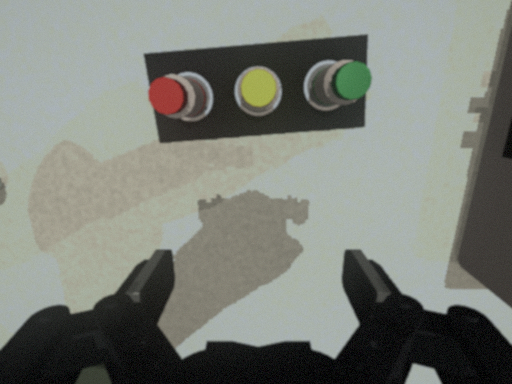

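View pics/end.png

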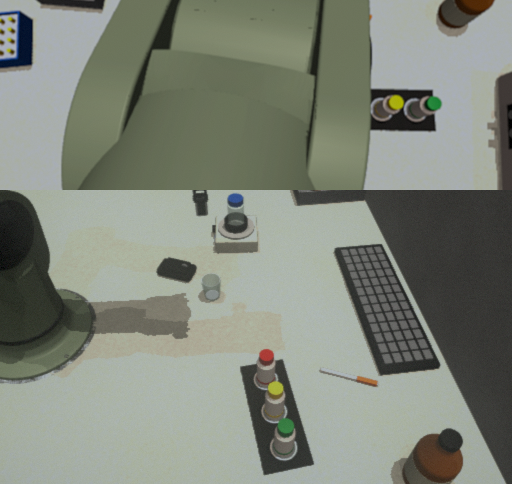

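Red, yellow and green stand in their circles, with caps at (168,95), (258,88) and (350,80) in the wrist view. The jar stands in the ring on the plate, and the beaker, mouse and pen look unmoved in the side view.

```bash
python3 -c "
from workcell import *
print(finish_job())"
```

```text
the job is handed in; nothing more can be done
None
```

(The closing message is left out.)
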